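# Shut down and lock the model turntable

### The arm

A 7-joint arm with a two-finger parallel gripper is mounted at the origin on the work surface. World frame = base frame: x ahead of the robot, y to its left, z up, the work surface at z = 0. Lengths are in m, angles in rad, forces in N, time in s.
With the tool pointing down it reaches from about 0.425 to 0.875 m from the base axis. Payload 4.7 kg.
Tool frame: the origin (TCP) lies at the very end of the fingers, on their centre line; the grasp point (between the pads) lies 19 mm behind it; z points along the fingers, y is the line along which they close (so a half turn about z gives the same grasp; the last joint's range is limited). The gripper opens to 87 mm and grips with 3 to 60 N. Pads are 19 mm wide; open, the fingers measure 117 mm over their backs; the gripper's body (75 mm by 190 mm) begins 51 mm behind the grasp point.
Start: joints at [-1.329, 0.321, -0.07, 1.45, 0.023, 1.371, -0.057], TCP at [0.147, 0.633, 0.223] pointing down, gripper open.
Joint ranges: [-2.86, 2.86], [-0.3, 2.09], [-1.38, 1.24], [0.06, 2.45], [-1.56, 4.7], [0.09, 2.05], [-2.69, 2.69]. Speed limits (rad/s): [2.57, 2.57, 3.14, 3.14, 3.14, 3.14, 3.14].

### API

Orientations are given as a rotation vector (axis times angle).
In Python, from bench import ctrl, get_image, job gives the robot as it stands.
- The arm moves only by the shell command python3 -m crank 'ROWS' [FORCE]. ROWS is JSON, a list that holds one entry, the list of rows, each a list of 5 numbers: the shift along the tool's x, y, z in mm, then the turn about the tool's z in rad, then the closure, from -1 (fully open) to 1 (shut), so that 0 is half open. A call has 1 to 10 rows; each row shifts and turns the commanded pose from where the row before left it, along the tool's axes as they then stand; what a row does not reach is not made up. A row lasts 1/12 s, in which the tool goes at most 41.7 mm and 7.16 degrees, less where a joint would pass 70% of its speed; a pose out of reach is approached as far as the arm can. A call with a gripper value outside its range is refused whole. The fingers move at their own pace and stop on an object; FORCE is the grip in N (left out, the last holds). Time passes only in rows, so rows that do not move let the fingers close. It gives the time, the measured TCP pose, the force, the opening and the grip force at its end, in the units of the state.
- ctrl.get_state(): the state, without advancing time (a new reading comes with each control period).
- get_image(name): name is "scene" or "top"; returns a dict with "pixels" (384x512x3 uint8, red, green, blue), "fx", "fy", "cx", "cy" (pixels), "T" (4x4, takes a point from camera to world coordinates). Camera axes: x right, y down, z forward; pixel columns grow to the right and rows downward; lengths in m; the calibration is good to about 2 mm. A picture is of the moment at which its call begins. There is no depth.
- job.close_job(): hands the job in; it is judged then, once.
The state is a dict: "time": time; "joint_positions": joint angles; "qd": joint speeds; "joint_torque": joint torques, N m; "position": TCP position; "tool_rot": TCP orientation; "ft_force": force on the tool from outside, world axes, zero at the start; "torque": the same for the moment, N m; "grip_width": opening from 0.0 (shut) to 1.0 (fully open); "grip_force": force on a finger pad.
Only numpy, scipy, OpenCV 4.12 (cv2) and the standard library are available. Lean on these libraries where they do the work, as an engineer would, in place of code of your own. Each camera call takes 0.05 s, during which the arm holds its last target. There are 200 camera calls.

### The job

Make the turntable safe for carving by pressing with the fingertips: first tip the rocker on the desk controller over by pressing down its raised end, then press the long bar key fully in, and last push the lock plunger beside the turntable's platter fully down, then leave everything alone. Leave the round and the square key up, do not turn the platter, and do not lift or shift the controller or disturb the other things on the bench.

Things in the scene. Friction and masses are not known exactly. Their poses are not given: they have to be found in the camera images.
- controller: grey desk controller, a loose box of about 1.6 kg on rubber feet, 120 (its x) by 200 (its y) by 35 mm high; stands left or right of the turntable. Origin under its centre, z up; its -x edge faces the robot at yaw 0. In its frame (x, y in mm): rocker along x at (0, 66), bar key along y at (-30, -35), round key at (30, 0), square key at (30, -65)
- rocker (a joint): two-lobed black rocker, 66 mm along the controller's x, 24 mm wide, hinged at its middle 42 mm above the bench; rad, -0.22 to 0.22. Starts at 0.14 to 0.22: far (+x) end down, near (-x) end raised. Pressing the near end (2 to 3 N) takes it to -0.22, where that lobe lies level. No spring: it stays where it is left
- rocker_near (a point): top surface of the rocker's near (-x) lobe, 25 mm from the hinge line: the place to press. About 58 mm above the bench while raised, 48 mm once tipped over
- rocker_far (a point): top surface of the rocker's far (+x) lobe, 25 mm from the hinge line
- bar_key (a joint): travel of the long bar key, m: 0 up, 0.008 fully in. Friction about 3 N, no return spring: it stays where it is pushed, still 5 mm proud of the case at the end
- bar_key_top (a point): centre of the top of the bar key, 64 mm (along the controller's y) by 18 mm; 48 mm above the bench when up
- round_key (a joint): travel of the round key, m: 0 up, 0.008 in; same friction, no spring. To be left up
- round_key_top (a point): centre of the top of the round key, 22 mm across, 48 mm above the bench
- square_key (a joint): travel of the square key, m: 0 up, 0.008 in; same friction, no spring. To be left up
- square_key_top (a point): centre of the top of the square key, 20 mm by 20 mm, 48 mm above the bench
- turntable: grey aluminium turntable screwed to the bench: base disc 140 mm across, with a lug on its -x side that carries the lock plunger 100 mm from the axis. Origin on the axis at the bench, z up. Its platter is 130 mm across with its top 42 mm above the bench
- plunger (a joint): travel of the lock plunger, m: 0 up, 0.008 fully down. Friction about 3.5 N, no spring: it stays where it is pushed
- plunger_top (a point): centre of the top of the steel mushroom head of the plunger, 28 mm across, 64 mm above the bench when up, 56 mm when down
- platter_mark (a point): small dark stud on top of the platter near its rim, 58 mm from the axis. The platter turns freely by hand and carries a yellow stone quadrant model, fixed to it, whose top is about 71 mm above the bench
- wax_pot: round pewter wax pot with a stub handle, 84 mm across, 58 mm high, loose; origin under its centre
- pin_jar: round frosted glass jar with chrome pins, 44 mm across, 50 mm high with its pins, loose; stands between controller and turntable; origin under its centre
- carver1: bone-handled wax carver, 160 mm long along its x, 11 mm thick, lying loose on the bench on the robot's side; origin under its middle
- carver2: second carver, the same
- bowl: black rubber mixing bowl, 100 mm across, 50 mm high, loose; origin under its centre
- die_tray: grey tray 90 by 70 mm with three stone dies, 32 mm high, loose; origin under its centre
Not all that is in view belongs to the job. Leave any green look-alike of the turntable alone.

How it is judged:
By the outcome, as a careful person would: the job done as asked, in the order asked, and still so for the second after the job is handed in, with the robot touching nothing.
It also fails if it takes over 45 s, if anything falls off the work surface, if the arm or the gripper's body presses on something with over 40 N, if the wrist force passes 120 N, or if a joint passes its speed limit or range.

## Working session

There is one attempt and no reset: what is moved stays moved. The work goes in short steps, Python scripts to look and compute and a shell command to move; the robot and the scene stay as the last step left them, time stands still between calls to the robot, and variables do not carry over. Pictures are saved under pics/ and viewed, at most 10 in all, crops included, and the job is handed in when it is done.

```bash
mkdir -p pics; ls
python3 - <<'E'
from bench import ctrl,get_image
import cv2,numpy as np
for n in("scene","top"):
    g=get_image(n);cv2.imwrite(f"pics/{n}0.png",g["pixels"][:,:,::-1])
    print(n,g["fx"],g["fy"],g["cx"],g["cy"],np.round(g["T"],4).tolist())
s=ctrl.get_state();print(s["time"],s["position"],s["tool_rot"],s["grip_width"])
E
```

```text
pics
scene 358.7343670919028 358.7343670919028 251.3038671747643 187.83725050640643 [[-0.11, 0.6792, -0.7257, 1.3426], [0.9938, 0.065, -0.0898, 0.1158], [-0.0138, -0.7311, -0.6821, 0.8279], [0.0, 0.0, 0.0, 1.0]]
top 423.19196027811194 423.19196027811194 255.7376623978008 192.09996752590885 [[0.0075, -0.993, 0.1181, 0.4095], [-0.9999, -0.0083, -0.0061, 0.0065], [0.0071, -0.118, -0.993, 1.1511], [0.0, 0.0, 0.0, 1.0]]
0.1 [0.14672449 0.6327053  0.22155376] [-3.56988205e-01 -3.12114455e+00  2.75450331e-03] 1.0001546370038994
```

View pics/top0.png

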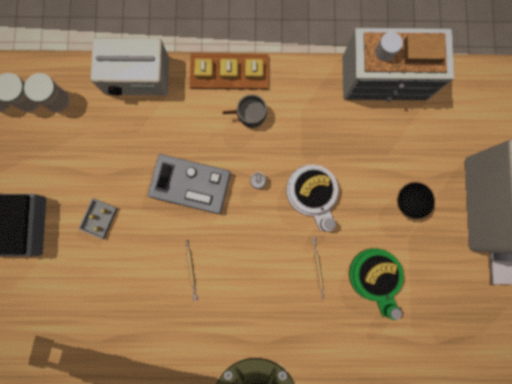

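View pics/scene0.png

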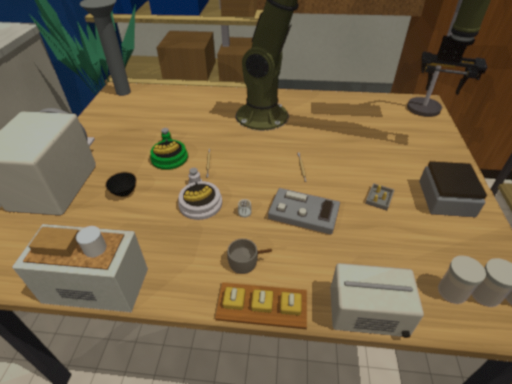

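The top view shows the controller at about (190,184) with its rocker at (162,178) and bar at (195,196). The jar is at (259,181), the turntable at (313,190) with its plunger at (327,224), and the green decoy at (378,278). The scene view agrees. Next I'll measure these.

```bash
cat > h.py <<'E'
import cv2,numpy as np
from bench import ctrl,get_image
def cast(g,u,v,z):
    T=g["T"];d=T[:3,:3]@np.array([(u-g["cx"])/g["fx"],(v-g["cy"])/g["fy"],1]);o=T[:3,3]
    return (o+d*(z-o[2])/d[2])[:2]
def proj(g,p):
    T=g["T"];c=T[:3,:3].T@(np.array(p)-T[:3,3]);return np.array([g["cx"]+g["fx"]*c[0]/c[2],g["cy"]+g["fy"]*c[1]/c[2]])
E
python3 - <<'E'
from h import *
g=get_image("top");im=np.ascontiguousarray(g["pixels"][:,:,::-1])
gs=get_image("scene");ims=np.ascontiguousarray(gs["pixels"][:,:,::-1])
a=cv2.resize(im[145:240,140:350],None,fx=3.8,fy=3.8,interpolation=cv2.INTER_CUBIC)
b=cv2.resize(ims[160:236,170:350],None,fx=800/180,fy=800/180,interpolation=cv2.INTER_CUBIC)[:, :800]
cv2.imwrite("pics/t1.png",a);cv2.imwrite("pics/s1.png",b)
hsv=cv2.cvtColor(im,cv2.COLOR_BGR2HSV)
m=(hsv[...,1]<75).astype(np.uint8)
n,l,st,c=cv2.connectedComponentsWithStats(m)
for i in range(1,n):
    if st[i,4]>150 and 140<c[i][0]<350 and 140<c[i][1]<240:
        cs=max(cv2.findContours((l==i).astype(np.uint8),0,2)[0],key=cv2.contourArea)
        print(st[i],c[i].round(1),cv2.minAreaRect(cs),cast(g,*c[i],.035))
E
```

```text
[ 148  154   82   60 3304] [189.  183.5] ((188.64706420898438, 183.4117889404297), (75.18604278564453, 44.62655258178711), 14.03624439239502) [0.5637711  0.17741916]
[ 286  164   53   67 1946] [313.8 196.1] ((311.388671875, 196.5208282470703), (52.3330192565918, 65.0584716796875), 5.355824947357178) [ 0.53292679 -0.15449626]
[250 173  16  16 199] [257.8 180.2] ((257.5, 180.5), (15.0, 15.0), 90.0) [ 0.57424074 -0.00554697]
```

View pics/t1.png

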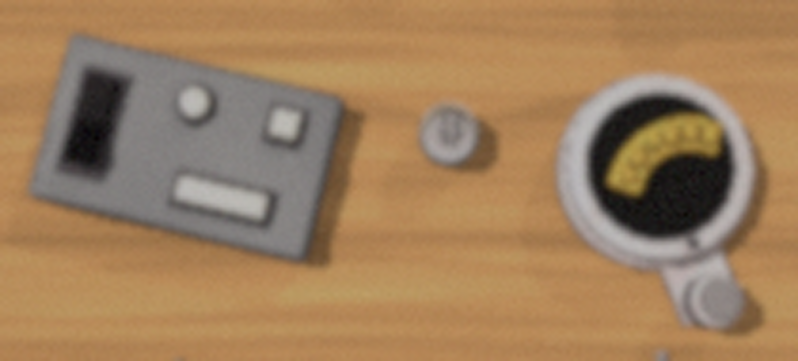

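View pics/s1.png

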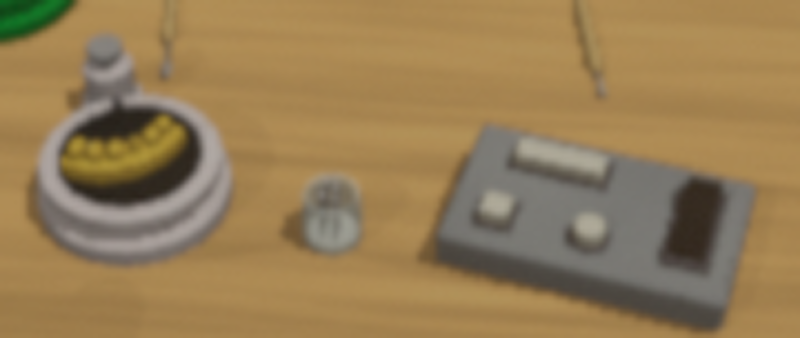

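The enlarged top view shows the bar key at (198,197), round key (191,172), square key (215,178) and rocker (165,177). The plunger head is at (329,224), and at about (193,171) in the scene view.

Run:
```python
from h import *
from scipy.optimize import least_squares
G={n:get_image(n) for n in("top","scene")}
box={"top":(150,156,232,212),"scene":(268,188,342,234)}
obs={}
for n,g in G.items():
    gray=cv2.cvtColor(g["pixels"],cv2.COLOR_RGB2GRAY);hsv=cv2.cvtColor(g["pixels"],cv2.COLOR_RGB2HSV)
    x0,y0,x1,y1=box[n];sub=np.zeros_like(gray);sub[y0:y1,x0:x1]=1
    for nm,m in(("white",(gray>155)&(hsv[...,1]<70)),("black",gray<60)):
        k,l,st,c=cv2.connectedComponentsWithStats((m&(sub>0)).astype(np.uint8))
        for i in range(1,k):
            if st[i,4]>15: print(n,nm,st[i].tolist(),c[i].round(1),cast(g,*c[i],.048).round(4))
    # plunger head
    x,y=((328.7,224.2) if n=="top" else (193.4,170.6)); print(n,"plunger",cast(g,x,y,.064).round(4))
g=G["top"];gray=cv2.medianBlur(cv2.cvtColor(g["pixels"],cv2.COLOR_RGB2GRAY),3)
c=cv2.HoughCircles(cv2.resize(gray[205:240,305:350],None,fx=8,fy=8,interpolation=2),3,1,60,param1=60,param2=20,minRadius=35,maxRadius=65)
print("hough",[(305+a/8-.44,205+b/8-.44,r/8) for a,b,r in c[0]] if c is not None else c)
# case top outline
hsv=cv2.cvtColor(g["pixels"],cv2.COLOR_RGB2HSV);m=((hsv[...,1]<75)).astype(np.uint8)
print(cast(g,188.65,183.4,.03),[ (cast(g,u,v,.035)).round(4) for u,v in cv2.boxPoints(((188.65,183.41),(75.19,44.63),14.04))])
s=ctrl.get_state();print(s["position"],cv2.Rodrigues(np.array(s["tool_rot"]))[0].round(3).tolist(),s["ft_force"])
```

```text
top white [188, 168, 6, 7, 34] [190.4 171.3] [0.5944 0.1723]
top white [211, 174, 7, 7, 37] [214.4 177. ] [0.5798 0.1089]
top white [187, 192, 23, 10, 121] [197.9 196.3] [0.5282 0.1513]
top black [157, 164, 16, 26, 270] [164.4 177.1] [0.5784 0.2404]
top plunger [ 0.4574 -0.1881]
scene white [287, 192, 19, 6, 54] [295.8 194.5] [0.5299 0.1547]
scene white [279, 204, 5, 4, 17] [281.3 205.4] [0.5817 0.112 ]
scene black [320, 201, 12, 18, 152] [325.7 209.3] [0.5851 0.2445]
scene plunger [ 0.4653 -0.1843]
hough None
[0.56474056 0.17899449] [array([0.5296, 0.2881]), array([0.6466, 0.2636]), array([0.5987, 0.0674]), array([0.4828, 0.0942])]
[0.14677569 0.63302813 0.22218845] [[-0.974, 0.226, -0.0], [0.226, 0.974, -0.001], [-0.0, -0.001, -1.0]] [-0.06547777 -0.5547548  -0.03733031]
```

```bash
python3 -m crank '[[[-24.3,-14,0,0,1],[-24.3,-14,0,0,1],[-24.3,-14,0,0,1],[-24.3,-14,0,0,1],[-24.3,-14,0,0,1],[-24.3,-14,0,0,1],[-24.3,-14,0,0,1],[-24.3,-14,0,0,1],[-24.3,-14,0,0,1],[-24.3,-14,0,0,1]]]' 20
python3 -m crank '[[[-24.3,-14,0,0,1],[-24.3,-14,0,0,1],[-24.3,-14,0,0,1],[-24.3,-14,0,0,1],[-24.3,-14,0,0,1],[-24.3,-14,0,0,1],[-24.3,-14,0,0,1],[-24.3,-14,0,0,1],[-24.3,-14,0,0,1],[-24.3,-14,0,0,1]]]'
python3 -m crank '[[[0,0,20,0,1],[0,0,20,0,1],[0,0,20,0,1],[0,0,20,0,1],[0,0,20,0,1],[0,0,20,0,1],[0,0,10,0,1],[0,0,0,0,1],[0,0,0,0,1]]]'
```

```text
time: 1.13
position: [0.3528, 0.4409, 0.2227]
tool_rot: [0.357, 3.121, 0.0]
ft_force: [-0.1, 0.5, 0.1]
grip_width: 0.323
grip_force: 0.0
time: 1.97
position: [0.5578, 0.2497, 0.2227]
tool_rot: [0.357, 3.121, 0.0]
ft_force: [1.2, 0.1, -0.2]
grip_width: 0.007
grip_force: 0.0
time: 2.72
position: [0.557, 0.2507, 0.0927]
tool_rot: [-0.357, -3.121, 0.0]
ft_force: [-0.2, 0.4, 0.9]
grip_width: 0.001
grip_force: 0.0
```

Run:
```python
from h import *
s=get_image("scene");t=get_image("top")
a=cv2.resize(s["pixels"][130:240,250:360,::-1],(400,400),interpolation=2);b=cv2.resize(t["pixels"][130:230,120:220,::-1],(400,400),interpolation=2)
cv2.imwrite("pics/r1.png",np.hstack([a,b]))
print(proj(s,[.557,.2507,.0927]),proj(s,[.557,.2507,.058]))
```

```text
[329.39423182 192.13584734] [327.84628937 200.44348373]
```

View pics/r1.png

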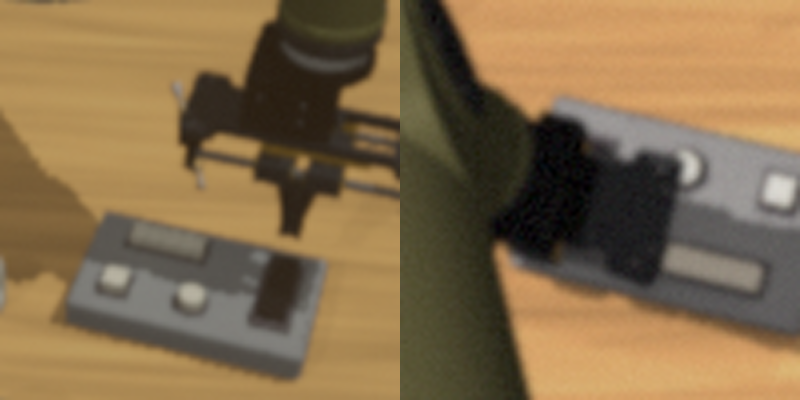

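The scene half shows the fingertips right above the rocker's near end: the projected contact point is at crop (283,256), on the near end of the black rocker. Pressing.

```bash
python3 -m crank '[[[-2,0,10,0,1],[0,0,10,0,1],[0,0,8,0,1],[0,0,2,0,1],[0,0,2,0,1],[0,0,2,0,1],[0,0,0,0,1]]]'
python3 -m crank '[[[0,0,2,0,1],[0,0,2,0,1],[0,0,2,0,1],[0,0,2,0,1],[0,0,1,0,1],[0,0,0,0,1]]]'
```

```text
time: 3.4
position: [0.5589, 0.2502, 0.0583]
tool_rot: [-0.357, -3.121, 0.0]
ft_force: [-0.7, 0.1, 0.5]
grip_width: 0.004
grip_force: 0.0
time: 3.9
position: [0.559, 0.2505, 0.0494]
tool_rot: [0.357, 3.121, 0.0]
ft_force: [-1.0, 0.1, 0.7]
grip_width: 0.006
grip_force: 0.3
```

```bash
python3 -m crank '[[[0,0,0.7,0,1],[0,0,0.7,0,1],[0,0,0,0,1]]]'
python3 -m crank '[[[0,0,0.7,0,1],[0,0,0.7,0,1],[0,0,0,0,1]]]'
python3 -m crank '[[[0,0,0.5,0,1],[0,0,0,0,1],[0,0,0,0,1]]]'
```

```text
time: 4.15
position: [0.559, 0.2504, 0.0481]
tool_rot: [0.357, 3.121, 0.0]
ft_force: [-1.2, 1.4, 2.8]
grip_width: 0.002
grip_force: 0.6
time: 4.4
position: [0.5589, 0.2504, 0.0467]
tool_rot: [0.357, 3.121, 0.0]
ft_force: [-1.6, 1.9, 1.1]
grip_width: 0.007
grip_force: 0.5
time: 4.65
position: [0.559, 0.2503, 0.0465]
tool_rot: [0.357, 3.121, 0.0]
ft_force: [-1.7, 0.3, 3.8]
grip_width: 0.008
grip_force: 1.8
```

```bash
python3 -m crank '[[[0,0,0.7,0,1],[0,0,0,0,1]]]'
python3 -m crank '[[[0,0,0.7,0,1],[0,0,0,0,1],[0,0,0,0,1]]]'
```

```text
time: 4.82
position: [0.559, 0.2503, 0.0464]
tool_rot: [-0.357, -3.121, -0.0]
ft_force: [-3.4, -0.2, 7.1]
grip_width: 0.002
grip_force: 3.7
time: 5.07
position: [0.559, 0.2504, 0.0463]
tool_rot: [-0.357, -3.121, -0.001]
ft_force: [-5.1, -0.8, 10.8]
grip_width: 0.003
grip_force: 5.4
```

```bash
python3 -m crank '[[[0,0,-10,0,1],[0,0,-20,0,1],[0,0,-20,0,1],[1,-17,0,0,1],[1,-17,0,0,1],[1,-17,0,0,1],[1,-17,0,0,1],[1,-17,0,0,1],[2,-17,0,0,1],[0,0,0,0,1]]]'
python3 - <<'E'
from h import *
s=get_image("scene");t=get_image("top")
a=cv2.resize(s["pixels"][130:240,250:360,::-1],(400,400),interpolation=2);b=cv2.resize(t["pixels"][130:230,120:220,::-1],(400,400),interpolation=2)
cv2.imwrite("pics/r2.png",np.hstack([a,b]))
p=ctrl.get_state()["position"]
print(p,proj(s,[p[0],p[1],.048]))
E
```

```text
time: 5.9
position: [0.5283, 0.1475, 0.0947]
tool_rot: [-0.364, -3.12, 0.003]
ft_force: [-0.6, -0.3, 0.2]
grip_width: 0.005
grip_force: 0.0
[0.5291589  0.1516948  0.09503766] [294.87545945 194.25713729]
```

View pics/r2.png

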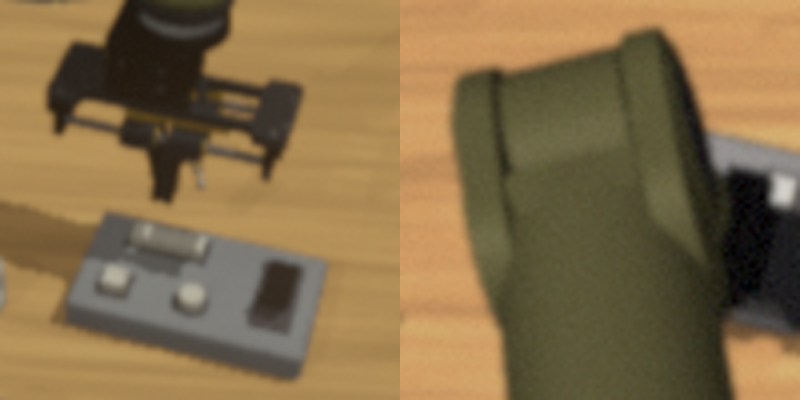

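The controller hasn't moved, and the rocker's far-end side face now shows at crop (270,320), so it has tipped. The tool's shadow falls on the middle of the bar at about (170,240). Pressing the bar.

```bash
python3 -m crank '[[[0,0,15,0,1],[0,0,15,0,1],[0,0,10,0,1],[0,0,3,0,1],[0,0,2,0,1],[0,0,2,0,1],[0,0,2,0,1],[0,0,0,0,1]]]'
python3 -m crank '[[[0,0,2,0,1],[0,0,2,0,1],[0,0,1,0,1],[0,0,1,0,1],[0,0,0,0,1]]]'
python3 -m crank '[[[0,0,1,0,1],[0,0,1,0,1],[0,0,0,0,1]]]'
```

```text
time: 6.67
position: [0.5295, 0.1528, 0.0463]
tool_rot: [0.357, 3.12, 0.001]
ft_force: [0.1, 0.4, -0.0]
grip_width: 0.007
grip_force: 0.0
time: 7.08
position: [0.5297, 0.1528, 0.0404]
tool_rot: [0.357, 3.12, 0.001]
ft_force: [-1.0, -0.6, 4.2]
grip_width: 0.005
grip_force: 2.4
time: 7.33
position: [0.5298, 0.1528, 0.0403]
tool_rot: [0.357, 3.121, 0.002]
ft_force: [-5.4, -0.8, 16.9]
grip_width: 0.008
grip_force: 8.6
```

```bash
python3 -m crank '[[[0,0,-10,0,1],[0,0,-23,0,1],[0,0,-25,0,1],[0,0,-24,0,1],[-0.6,-24.8,0,0,1],[-0.6,-24.8,0,0,1],[-0.6,-24.8,0,0,1],[-0.6,-24.8,0,0,1],[-0.6,-24.8,0,0,1],[-0.6,-24.8,0,0,1]]]'
python3 -m crank '[[[-0.6,-24.8,0,0,1],[-0.6,-24.8,0,0,1],[-0.6,-24.8,0,0,1],[-0.6,-24.8,0,0,1],[-0.6,-24.8,0,0,1],[-0.6,-24.8,0,0,1],[-0.6,-24.8,0,0,1],[-0.6,-24.8,0,0,1],[0,0,15,0,1],[0,0,0,0,1]]]'
python3 - <<'E'
from h import *
s=get_image("scene");t=get_image("top")
a=cv2.resize(s["pixels"][120:220,150:250,::-1],(400,400),interpolation=2);b=cv2.resize(s["pixels"][170:245,260:350,::-1],(400,333),interpolation=2)
b=np.vstack([b,np.zeros((67,400,3),np.uint8)])
cv2.imwrite("pics/r3.png",np.hstack([a,b]))
p=ctrl.get_state()["position"]
print(p,[((proj(s,[p[0],p[1],z])-[150,120])*4).round() for z in(p[2],.064)])
E
```

```text
time: 8.17
position: [0.4985, 0.0053, 0.1197]
tool_rot: [0.357, 3.121, -0.0]
ft_force: [0.6, 0.0, 0.3]
grip_width: 0.008
grip_force: 0.0
time: 9.0
position: [0.4568, -0.189, 0.1031]
tool_rot: [-0.362, -3.118, 0.0]
ft_force: [-0.5, 1.3, -0.6]
grip_width: 0.008
grip_force: 0.0
[ 0.45830106 -0.18715362  0.10435263] [array([166., 159.]), array([172., 197.])]
```

View pics/r3.png

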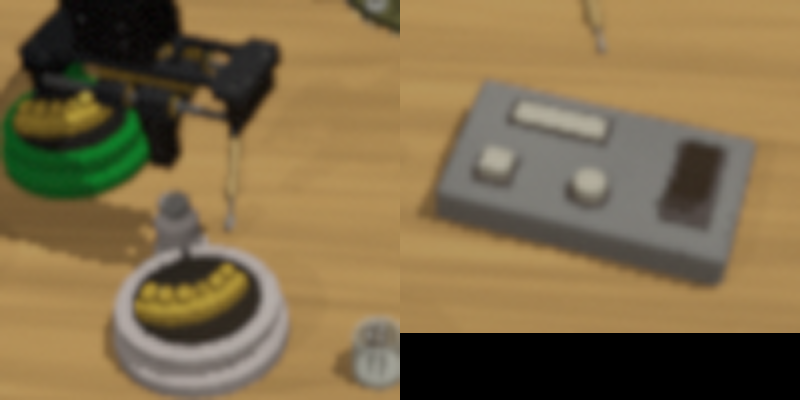

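The bar is lower in the controller, both other keys are still up, the rocker's far end is raised, and the platter hasn't moved. The plunger head is at crop (174,202) and my contact point projects to (172,197), so I'll shift 3 mm outward and press.

```bash
python3 -m crank '[[[-3,0,15,0,1],[0,0,13,0,1],[0,0,6,0,1],[0,0,2,0,1],[0,0,2,0,1],[0,0,2,0,1],[0,0,2,0,1],[0,0,0,0,1]]]'
python3 -m crank '[[[0,0,1.5,0,1],[0,0,1.5,0,1],[0,0,1,0,1],[0,0,1,0,1],[0,0,0,0,1]]]'
```

```text
time: 9.77
position: [0.4624, -0.1883, 0.0632]
tool_rot: [0.357, 3.12, 0.0]
ft_force: [-1.0, -0.1, 0.8]
grip_width: 0.003
grip_force: 0.0
time: 10.18
position: [0.4623, -0.1883, 0.0579]
tool_rot: [0.357, 3.12, 0.0]
ft_force: [0.8, -0.0, 1.3]
grip_width: 0.004
grip_force: 0.9
```

```bash
python3 -m crank '[[[0,0,1,0,1],[0,0,1,0,1],[0,0,0,0,1]]]'
python3 -m crank '[[[0,0,1,0,1],[0,0,1,0,1],[0,0,0,0,1]]]'
```

```text
time: 10.43
position: [0.4624, -0.1883, 0.0564]
tool_rot: [0.357, 3.12, 0.001]
ft_force: [-0.3, 1.8, 7.3]
grip_width: 0.005
grip_force: 3.5
time: 10.68
position: [0.4625, -0.1883, 0.0562]
tool_rot: [0.357, 3.121, 0.002]
ft_force: [-5.7, 2.6, 22.3]
grip_width: 0.003
grip_force: 11.2
```

```bash
python3 -m crank '[[[0,0,-8,0,1],[0,0,-15,0,1],[0,0,-25,0,1],[0,0,-25,0,1],[0,0,-25,0,1],[0,0,-25,0,1],[0,0,-20,0,1],[0,0,0,0,1],[0,0,0,0,1],[0,0,0,0,1]]]'
python3 - <<'E'
from h import *
s=get_image("scene")
cv2.imwrite("pics/r4.png",cv2.resize(s["pixels"][130:280,90:350,::-1],(780,450),interpolation=2))
E
```

```text
time: 11.52
position: [0.461, -0.1882, 0.1957]
tool_rot: [-0.357, -3.119, -0.0]
ft_force: [-0.7, 0.2, 0.2]
grip_width: 0.004
grip_force: 0.0
```

View pics/r4.png

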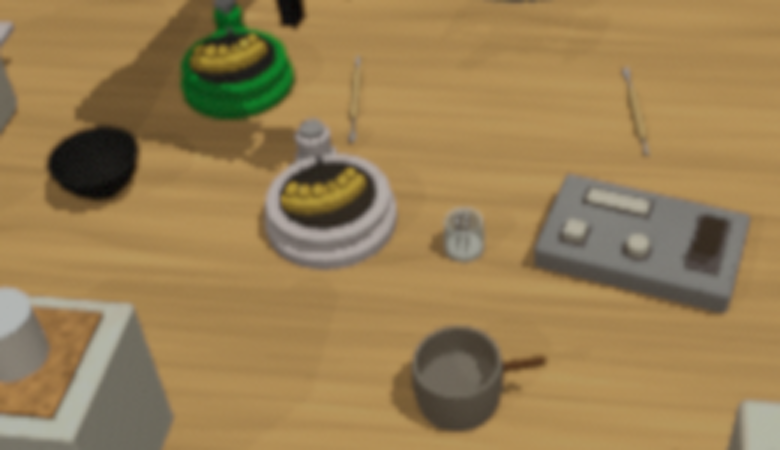

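The plunger head at (312,130) is down, the bar at (617,200) is in, the rocker at (708,243) is tipped, and both other keys are up. Nothing else has moved and the arm is clear.

```bash
python3 -c "from bench import job;print(job.close_job())"
```

```text
the job is handed in; nothing more can be done
None
```

I tipped the rocker over, pressed the bar key fully in, then pushed the lock plunger fully down, pressing each until it hit a hard stop; in the last picture the round and square keys were still up and nothing else had moved, and I handed the job in at about 11.6 s (no verdict came back).

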